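Unlatch the label printer and hold its cover open for a roll change

TASK

I want to change the roll in the label printer, but the stay of its cover is broken and the cover falls shut by itself. Turn the cover latch on the front deck a full quarter turn to its open stop, then lift the cover by its bar and hold it open at 60 degrees for me. Finish while still holding it there with the fingers; never let the cover drop or force it against the closed latch, and leave the things around the printer where they are.

Things in the scene. Friction and masses are not known exactly. Their poses are not given: they have to be found in the camera images.
- label_printer: desktop label printer, fixed on the desk: light grey base 235 mm long (its x) and 160 mm wide (its y), dark hinged cover with a clear window over the roll. Origin: centre of its underside, on the desk. Its x axis points from its front to its back (away from the robot, give or take the yaw), y to its left, z up. The flat front deck, 85 mm above the desk, takes up x -120 to -50 mm; behind it lies the cover, whose closed top is 110 mm above the desk
- latch_grip (a point): point on the vertical axis of the cover latch, 119 mm above the desk, at x = -88 mm, y = 0 of the printer: the height to grip. The latch is a black upright wing 50 mm long, 10 mm thick, 30 mm high (from 101.5 to 131.5 mm above the desk) on a round boss, with a steel tongue beneath it (tongue top 98 mm above the desk) that lies over the lip of the cover while the latch is shut. Its x axis runs along the wing, in the direction of the tongue
- latch (a joint): turn of the latch in rad: 0 = shut (wing along the printer's x, tongue over the cover's lip), grows counter-clockwise seen from above to 1.57 = open stop (wing across, along the printer's y). It may start up to 0.2 open. It stays where it is left and turns with about 0.05 N m. The tongue is clear of the lip from about 1.2
- lifting_bar (a point): middle of the lifting bar of the cover: a level round black bar of 10 mm diameter, 88 mm clear length along the printer's y, standing on two posts; its centre is 35 mm above the closed cover's top. With the cover closed this point is at x = -20 mm, y = 0, z = 145 mm of the printer. The point turns with the cover
- cover_hinge (a point): middle of the hinge axis of the cover, fixed to the base at x = 105 mm, y = 0, z = 88 mm of the printer; the axis is the printer's y. The lifting bar's centre lies 125 mm in front of it and 57 mm above it with the cover closed
- cover (a joint): opening angle of the cover in rad: 0 = closed, grows as the front edge rises up and back; 1.047 = 60 degrees; stop at 1.75. The cover weighs about 0.25 to 0.5 kg and has no stay: let go anywhere below about 70 degrees, it falls shut
- spare_roll_mid (a point): centre, half-way up, of the spare label roll, a white paper roll of 72 mm diameter and 100 mm height standing on end to the left of the printer; leave it alone
- notes_mid (a point): centre of a pad of white sticky notes, 77 x 77 x 13 mm, lying to the left of the printer's front; leave it alone
- stapler_mid (a point): centre of a black stapler, 144 x 39 x 54 mm, lying on the desk to the right of the printer; leave it alone

How it is judged:
By the outcome, as a careful person would: the job done as asked, in the order asked, and still so for the second after the job is handed in, while the arm keeps its last pose, push and grip.
It also fails if it takes over 45 s, if anything falls off the work surface, if the arm or the gripper's body presses on something with over 40 N, if the wrist force passes 120 N, or if a joint passes its speed limit or range.

ROBOT

A 6-joint arm with a two-finger parallel gripper is mounted at the origin on a cart in front of the work surface, level with it; the furniture and walls round the work are solid. World frame = base frame: x ahead of the robot, y to its left, z up, the work surface at z = 0. Lengths are in m, angles in rad, forces in N, time in s.
With the tool pointing down it reaches from about 0.35 to 0.775 m from the base axis. Payload 5.5 kg.
Tool frame: the origin (TCP) lies at the very end of the fingers, on their centre line; the grasp point (between the pads) lies hold_point_z behind it (hold_point_z is the distance from the TCP to the grasp point, in m); x points along the fingers, y is the direction in which the jaws open and shut, and the axes are right-handed (so a half turn about x gives the same grasp; the last joint's range is limited). The gripper opens to 85 mm and grips with 20 to 120 N. Pads are 22 mm wide; open, the fingers measure 114 mm over their backs; the gripper's body (76 mm by 85 mm) begins 54 mm behind the grasp point. The pads swing forward as they close: fully open they stand 13 mm farther back than shut.
Start: joints at [-1.346, 0.313, 0.046, 1.304, 0, 1.431], TCP at [0.205, -0.537, 0.231] pointing down, gripper open.
Joint ranges: [-2.76, 2.76], [-0.86, 1.69], [-1.03, 1.26], [-2.2, 2.34], [-1.47, 1.5], [-3.14, 3.14]. Speed limits (rad/s): [2.57, 2.57, 3.14, 3.14, 3.14, 3.14].

INTERFACE

Orientations are given as a unit quaternion [w, x, y, z].
In Python, from workcell import * gives the robot as it stands. The module is installed in compiled form; this text tells all that it offers.
- The arm moves only by the tool step_arm, never from a script. Its argument "targets" is a list of rows, each a list of 3 entries, a list of its own where there are three numbers: the turn, a rotation vector about the tool's x, y, z in degrees, then the shift along the tool's x, y, z in cm, then the finger opening in cm, from 0 to 8.54. A call has exactly 10 rows; each row shifts and turns the commanded pose from where the row before left it, along the tool's axes as they then stand; what a row does not reach is not made up. A row lasts 1/10 s, in which the tool goes at most 50 mm and 8.59 degrees, less where a joint would pass 70% of its speed; a pose out of reach is approached as far as the arm can. A call with a gripper value outside its range is refused whole. The fingers move at their own pace and stop on an object; "force" is the grip in N (left out, the last holds). Time passes only in rows, so rows that do not move let the fingers close, or fill a call up. It gives the time, the measured TCP pose, the force and the opening at its end, in the units of the state.
- get_state(): the state, without advancing time (a new reading comes with each control period).
- read_camera(name): name is "scene" or "side" or "wrist"; returns the picture (400x640x3 uint8, red, green, blue); there is no depth.
- camera_model(name): a dict with "fx", "fy", "cx", "cy" (pixels), "xyz" and "rotation" of the camera in the world; the wrist camera has in their place "T_tool_cam" (4x4, takes a point from camera to tool coordinates, whose origin is the TCP and whose axes are the tool frame's). Camera axes: x right, y down, z forward; pixel columns grow to the right and rows downward; lengths in m; the calibration is good to about 2 mm. A picture is of the moment at which its call begins: read the wrist's pose just before it. camera_model takes no time and is no camera call.
- hand_in(): hands the job in, once; it reports no verdict.
Trained networks look in the newest picture that a camera, given by its name, has taken for a name from the list of things; names that differ only in an ending like _2 or _b are one class to them, and where a whole thing is asked for, a point or a joint stands for the part that bears it (a point fixed in the world has none). Each returns a list of dicts, best first, with "p" (0 to 1); they miss things now and then, are a little off and sometimes report something else, mostly with a low value. They report only what shows in the picture. A call takes as long as a camera call.
- find_in(camera, label): "extent" ([left, top, width, height] in pixels, round what is visible of it).
- silhouettes(camera, label): "mask" (400x640 bool, what is visible of it) and "extent" ([left, top, width, height] in pixels, round what is visible of it).
The state is a dict: "clock": time; "joint_pos": joint angles; "qvel": joint speeds; "tau": joint torques, N m; "tcp_pos": TCP position; "orientation": TCP orientation; "wrist_force": force on the tool from outside, world axes, zero at the start; "ft_torque": the same for the moment, N m; "finger_gap": finger opening in m.
Only numpy, scipy, OpenCV 4.12 (cv2) and the standard library are available. Lean on these libraries where they do the work, as an engineer would, in place of code of your own. Each camera call takes 0.05 s, during which the arm holds its last target.

## Working session

There is one attempt and no reset: what is moved stays moved. The work goes in short steps, Python scripts to look and compute and a tool call to move; the robot and the scene stay as the last step left them, time stands still between calls to the robot, and variables do not carry over. Pictures are saved under pics/ and viewed, and the job is handed in when it is done.

Besides the shell and the picture viewer there is one more tool, called after ">>>" as a command line: name --argument value ..., lists and objects as JSON in quotes. step_arm: Moves the arm, as the interface text tells. Its arguments: {"type":"object","properties":{"targets":{"type":"array","items":{"type":"array"}},"force":{"type":"number"}},"required":["targets"]}

```bash
mkdir -p pics
python3 - <<'E'
from workcell import *
import cv2, numpy as np
s=get_state()
for k,v in s.items(): print(k,np.round(v,4))
for n in ["scene","side","wrist"]:
    im=read_camera(n); cv2.imwrite(f"pics/{n}0.png",im[:,:,::-1])
    m=camera_model(n); print(n,{k:np.round(v,4).tolist() for k,v in m.items()})
    for l in (["label_printer","latch_grip","lifting_bar","spare_roll_mid","notes_mid","stapler_mid"] if n!="wrist" else []):
        print(l,[(np.round(d['extent'],1).tolist(),round(d['p'],2)) for d in find_in(n,l)[:2]])
print(get_state()['clock'])
try: print(hold_point_z)
except Exception as e: print(e)
E
```

```text
clock 0.0
joint_pos [-1.3456  0.314   0.045   1.3036 -0.      1.4312]
qvel [-0.0017  0.0016  0.     -0.0011 -0.002  -0.0015]
tau [-4.00000e-04 -4.80634e+01  2.98531e+01  1.95000e-02 -3.00000e-04
 -0.00000e+00]
tcp_pos [ 0.205  -0.5367  0.2304]
orientation [-0.1276 -0.6953 -0.1289  0.6954]
wrist_force [ 0.1844 -0.5614  0.6932]
ft_torque [-0.0347 -0.019  -0.0037]
finger_gap 0.0854
scene {'fx': 436.0052, 'fy': 436.0052, 'cx': 306.5613, 'cy': 196.5721, 'xyz': [0.1297, 0.8397, 0.8093], 'rotation': [0.1125, -0.2221, 0.8705, -0.4246]}
label_printer [([260.8, 178.8, 108.7, 87.5], 0.94), ([249.6, 219.5, 29.8, 46.1], 0.33)]
latch_grip [([327.6, 205.3, 19.9, 19.6], 0.83)]
lifting_bar [([267.2, 177.0, 80.0, 53.3], 0.94)]
spare_roll_mid [([367.6, 170.7, 39.8, 30.1], 0.4)]
notes_mid [([271.0, 171.9, 75.1, 56.8], 0.73)]
stapler_mid [([367.1, 169.7, 40.5, 31.4], 0.57)]
side {'fx': 375.3847, 'fy': 375.3847, 'cx': 320.1776, 'cy': 202.0275, 'xyz': [0.4805, 0.8846, 0.5337], 'rotation': [0.0258, -0.0319, 0.8554, -0.5163]}
label_printer [([272.9, 177.5, 107.1, 84.3], 0.86), ([322.4, 272.2, 47.9, 33.7], 0.56)]
latch_grip [([348.3, 193.9, 23.5, 21.7], 0.69)]
lifting_bar [([278.4, 181.1, 73.2, 43.2], 0.92)]
spare_roll_mid [([276.6, 222.2, 32.2, 56.1], 0.65)]
notes_mid [([324.5, 269.5, 42.9, 34.8], 0.85)]
stapler_mid [([341.5, 173.2, 45.5, 21.9], 0.61)]
wrist {'fx': 301.2323, 'fy': 301.2323, 'cx': 320.9249, 'cy': 197.6582, 'T_tool_cam': [[0.0006, -0.2927, 0.9562, -0.1429], [1.0, -0.0003, -0.0007, -0.0001], [0.0005, 0.9562, 0.2927, -0.0742], [0.0, 0.0, 0.0, 1.0]]}
0.75
0.0187
```

View images.

Run:
```python
import cv2
a=cv2.imread("pics/scene0.png")[130:330,200:440]; b=cv2.imread("pics/side0.png")[130:330,220:460]
cv2.imwrite("pics/crop0.png",cv2.resize(a,None,fx=3.2,fy=3,interpolation=2))
cv2.imwrite("pics/crop1.png",cv2.resize(b,None,fx=3,fy=3,interpolation=2))
```

```text
(no output)
```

View pics/scene0.png

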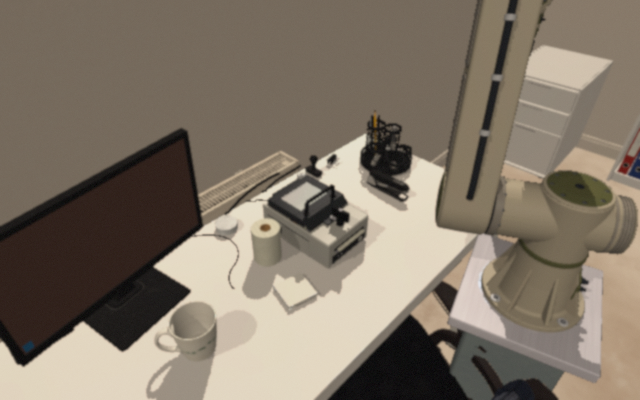

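View pics/side0.png

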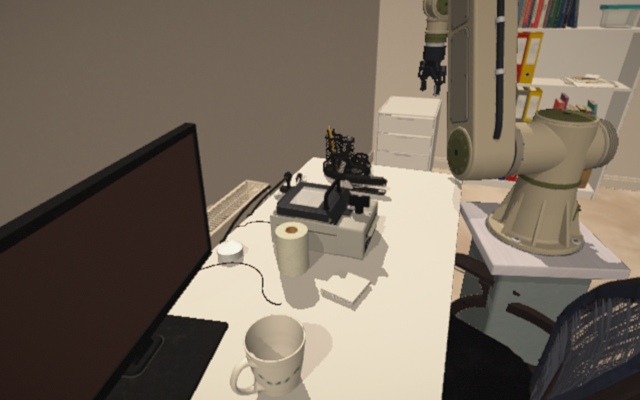

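```bash
echo
```

```text
(no output)
```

View pics/crop0.png

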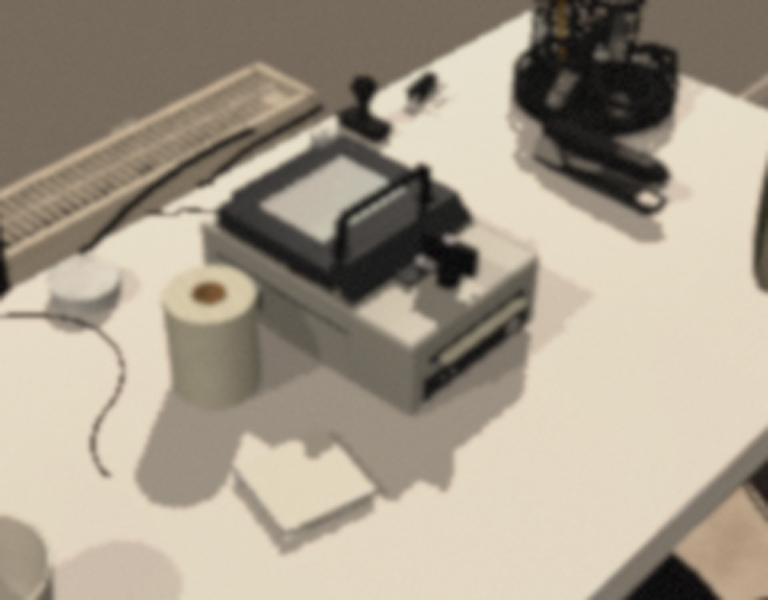

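View pics/crop1.png

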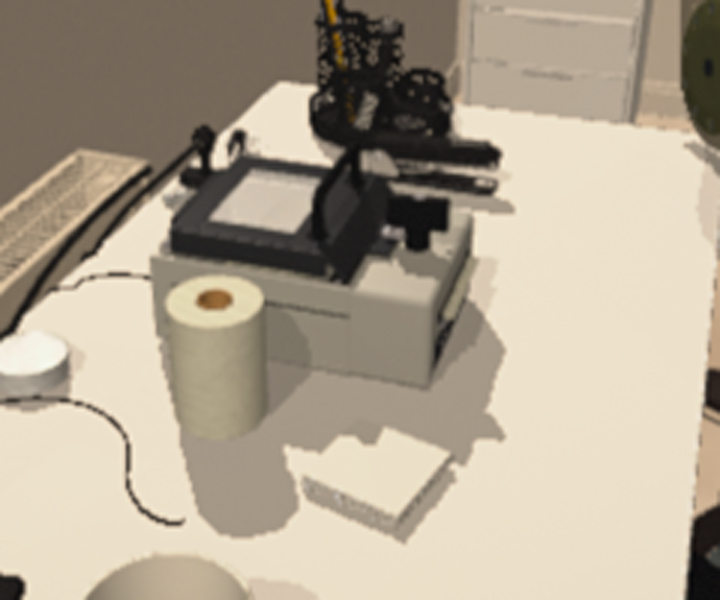

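```bash
cat > h.py <<'E'
from workcell import *
import numpy as np, cv2
from scipy.spatial.transform import Rotation as R
from scipy.optimize import least_squares
def q2R(q): return R.from_quat([q[1],q[2],q[3],q[0]])
def proj(n,P,st=None):
    m=camera_model(n); P=np.atleast_2d(P)
    if n=="wrist":
        T=m['T_tool_cam']; T=np.array(T); Rt=q2R(st['orientation']).as_matrix()
        Rw=Rt@T[:3,:3]; t=Rt@T[:3,3]+st['tcp_pos']
    else:
        q=np.array(m['rotation']); Rw=q if q.shape==(3,3) else q2R(q).as_matrix(); t=m['xyz']
    p=(P-t)@Rw
    return np.c_[m['fx']*p[:,0]/p[:,2]+m['cx'],m['fy']*p[:,1]/p[:,2]+m['cy']]
def w(pose,L):
    x,y,a=pose; L=np.atleast_2d(L); c,s=np.cos(a),np.sin(a)
    return np.c_[x+c*L[:,0]-s*L[:,1],y+s*L[:,0]+c*L[:,1],L[:,2]]
E
python3 - <<'E'
from h import *
L=[[-.1175,.08,.085],[-.1175,.08,0],[-.1175,-.08,.085],[.1175,.08,.085]]
sc=[(329.7,246.7),(329.7,267.3),(367.2,216.7),(264.1,205)]
sd=[(363.3,230),(362.3,258.3),(376.7,201.7),(271.7,215)]
f=lambda p: np.r_[(proj("scene",w(p,L))-sc).ravel(),(proj("side",w(p,L))-sd).ravel()]
r=least_squares(f,[0.55,0,0]); print(r.x,np.rad2deg(r.x[2]),np.round(r.fun,1))
p=r.x
for n in ("scene","side"): print(proj(n,w(p,[[-.088,0,.119],[-.02,.044,.145],[-.02,-.044,.145]])))
print(w(p,[[-.088,0,.119],[-.02,0,.145],[.105,0,.088]]))
s=get_state(); print(q2R(s['orientation']).as_matrix())
E
```

```text
[ 0.53908866  0.0588249  -0.24858066] -14.242622739126768 [-0.2 -1.4 -1.   2.7  2.9 -3.5 -1.7 -1.8  1.1  0.5  0.5  3.   1.6 -2.5
 -2.5 -0.4]
[[342.00275669 212.83270365]
 [309.50811182 201.11585304]
 [332.81262592 185.38199566]]
[[360.47996944 199.51634825]
 [327.82607029 193.78195675]
 [338.56341743 178.90646432]]
[[0.45379355 0.08047541 0.119     ]
 [0.51970341 0.06374547 0.145     ]
 [0.64086123 0.03299191 0.088     ]]
[[ 6.20731246e-05  3.56702710e-01 -9.34217947e-01]
 [-1.57935287e-04 -9.34217934e-01 -3.56702716e-01]
 [-9.99999986e-01  1.69687631e-04 -1.65388142e-06]]
```

```bash
cat >> h.py <<'E'
def plan(p0,R0,p1,R1,n,grip,ease=False):
    """rows in tool axes; R scipy Rotation"""
    rv=(R0.inv()*R1).as_rotvec()
    u=np.linspace(0,1,n+1)
    if ease: u=(1-np.cos(np.pi*u))/2
    P=np.array(p0,float);Rc=R0;rows=[]
    for k in range(n):
        Rt=R0*R.from_rotvec(rv*u[k+1]); Pt=np.array(p0)+(np.array(p1)-p0)*u[k+1]
        a=np.round(np.rad2deg((Rc.inv()*Rt).as_rotvec()),1); d=np.round(Rc.inv().apply(Pt-P)*100,2)
        P=P+Rc.apply(d/100); Rc=Rc*R.from_rotvec(np.deg2rad(a))
        rows.append([(a+0.).tolist(),(d+0.).tolist(),grip])
    for i in range(0,n,10): print(str(rows[i:i+10]).replace(' ',''))
    print("end",P.round(4),np.rad2deg((Rc.inv()*R1).magnitude()).round(2))
    return P,Rc
def toolR(yaw_y,tilt=0,roll=0):
    """tool x down, tool y at heading yaw_y (rad), then tilt about tool z (rad)"""
    x=np.array([0,0,-1.]);y=np.array([np.cos(yaw_y),np.sin(yaw_y),0]);z=np.cross(x,y)
    return R.from_matrix(np.c_[x,y,z])*R.from_rotvec([0,0,tilt])
E
python3 - <<'E'
from h import *
s=get_state(); p=[0.539,0.0588,-0.2486]
R0=q2R(s['orientation']); R1=toolR(p[2]+np.pi/2)
print((R0.inv()*R1).as_rotvec())
plan(s['tcp_pos'],R0,w(p,[-.15,0,.30])[0],R1,20,8.5)
E
```

```text
[-2.52825660e+00  2.13844897e-04 -7.00159574e-05]
[[[-7.2,0.0,0.0],[-0.34,-2.62,-2.01],8.5],[[-7.3,0.0,0.0],[-0.35,-2.35,-2.32],8.5],[[-7.2,0.0,0.0],[-0.34,-2.03,-2.6],8.5],[[-7.3,0.0,0.0],[-0.34,-1.69,-2.84],8.5],[[-7.2,0.0,0.0],[-0.35,-1.32,-3.03],8.5],[[-7.3,0.0,0.0],[-0.34,-0.93,-3.17],8.5],[[-7.2,0.0,0.0],[-0.35,-0.52,-3.26],8.5],[[-7.2,0.0,0.0],[-0.34,-0.1,-3.3],8.5],[[-7.3,0.0,0.0],[-0.34,0.31,-3.28],8.5],[[-7.2,0.0,0.0],[-0.35,0.72,-3.23],8.5]]
[[[-7.3,0.0,0.0],[-0.34,1.12,-3.1],8.5],[[-7.2,0.0,0.0],[-0.34,1.51,-2.94],8.5],[[-7.3,0.0,0.0],[-0.35,1.87,-2.72],8.5],[[-7.2,0.0,0.0],[-0.34,2.19,-2.47],8.5],[[-7.2,0.0,0.0],[-0.34,2.49,-2.17],8.5],[[-7.3,0.0,0.0],[-0.35,2.74,-1.84],8.5],[[-7.2,0.0,0.0],[-0.34,2.95,-1.48],8.5],[[-7.3,0.0,0.0],[-0.35,3.12,-1.1],8.5],[[-7.2,0.0,0.0],[-0.34,3.23,-0.69],8.5],[[-7.3,0.0,0.0],[-0.34,3.29,-0.29],8.5]]
end [0.3936 0.0958 0.3   ] 0.04
```

>>> step_arm --targets '[[[-7.2,0,0],[-0.3,-2.6,-2.0],8.5],[[-7.3,0,0],[-0.3,-2.3,-2.3],8.5],[[-7.2,0,0],[-0.3,-2.0,-2.6],8.5],[[-7.3,0,0],[-0.3,-1.7,-2.8],8.5],[[-7.2,0,0],[-0.4,-1.3,-3.0],8.5],[[-7.3,0,0],[-0.4,-0.9,-3.2],8.5],[[-7.2,0,0],[-0.4,-0.5,-3.3],8.5],[[-7.2,0,0],[-0.3,-0.1,-3.3],8.5],[[-7.3,0,0],[-0.3,0.3,-3.3],8.5],[[-7.2,0,0],[-0.4,0.7,-3.2],8.5]]'

```text
clock: 1.75
tcp_pos: [0.2997, -0.2207, 0.2656]
orientation: [0.516, 0.484, 0.515, -0.484]
wrist_force: [0.1, -0.5, 0.1]
finger_gap: 0.0851
```

>>> step_arm --targets '[[[-7.3,0,0],[-0.3,1.1,-3.1],8.5],[[-7.2,0,0],[-0.3,1.5,-2.9],8.5],[[-7.3,0,0],[-0.4,1.9,-2.7],8.5],[[-7.2,0,0],[-0.4,2.2,-2.5],8.5],[[-7.2,0,0],[-0.4,2.5,-2.2],8.5],[[-7.3,0,0],[-0.4,2.7,-1.8],8.5],[[-7.2,0,0],[-0.3,3.0,-1.5],8.5],[[-7.3,0,0],[-0.3,3.1,-1.1],8.5],[[-7.2,0,0],[-0.3,3.2,-0.7],8.5],[[-7.3,0,0],[-0.3,3.3,-0.3],8.5]]'

```text
clock: 2.75
tcp_pos: [0.3938, 0.0958, 0.2997]
orientation: [0.702, 0.085, 0.702, -0.085]
wrist_force: [0.7, -0.8, -0.3]
finger_gap: 0.085
```

Run:
```python
from h import *
import pickle
s=get_state(); im=read_camera("wrist"); s2=get_state()
print(s['clock'],s['tcp_pos'],s['orientation'],s['joint_pos'],np.abs(s['qvel']).max(),s2['tcp_pos'])
pickle.dump((s,im),open("w1.pkl","wb"))
p=[0.539,0.0588,-0.2486]
L=[[-.1175,.08,.085],[-.1175,-.08,.085],[-.113,.0,.1315],[-.063,0,.1315],[-.02,.044,.145],[-.02,-.044,.145],[.1175,.08,.085],[.1175,-.08,.085]]
q=proj("wrist",w(p,L),s); print(q.round(1).tolist())
for l in ["label_printer","latch_grip","lifting_bar"]:
    print(l,[(np.round(d['extent'],1).tolist(),round(d['p'],2)) for d in find_in("wrist",l)[:2]])
cv2.imwrite("pics/w1.png",cv2.resize(im[:,:,::-1],(800,500),interpolation=2))
```

```text
2.75 [0.39380199 0.09577848 0.29965211] [ 0.70223904  0.08546582  0.70160445 -0.08548174] [ 4.00098010e-02 -3.12088158e-02 -1.93011243e-01  1.40811170e+00
 -1.66240338e-04  2.82358756e-01] 0.8132655410956061 [0.39510819 0.09913605 0.29994437]
[[385.3, 196.6], [256.1, 195.9], [320.7, 212.4], [320.4, 253.6], [358.7, 293.3], [281.7, 292.9], [374.4, 350.1], [265.2, 349.6]]
label_printer [([258.9, 183.1, 126.3, 167.8], 0.97), ([314.3, 206.9, 19.6, 45.5], 0.18)]
latch_grip [([312.1, 210.4, 15.0, 47.8], 0.68)]
lifting_bar [([259.8, 231.4, 121.6, 118.8], 0.82)]
```

View pics/w1.png

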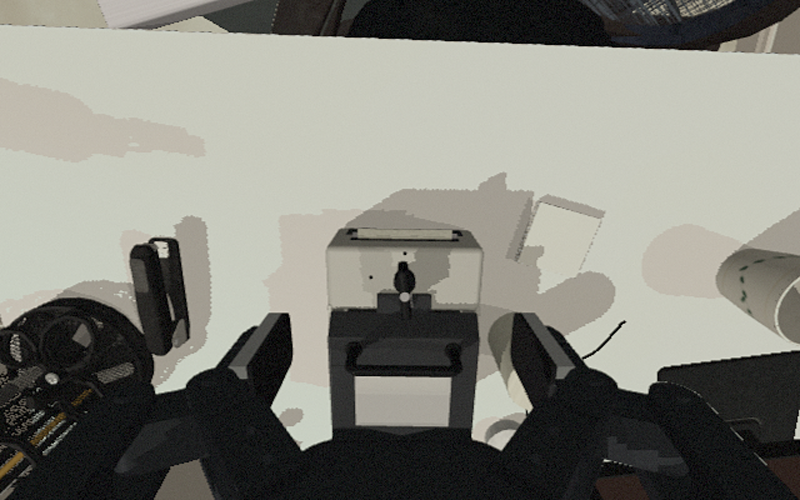

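Run:
```python
from h import *
import pickle
s=get_state(); im=read_camera("wrist"); 
print(s['clock'],s['tcp_pos'],np.abs(s['qvel']).max())
pickle.dump((s,im),open("w2.pkl","wb"))
for l in ["label_printer","latch_grip","lifting_bar"]:
    print(l,[(np.round(d['extent'],1).tolist(),round(d['p'],2)) for d in find_in("wrist",l)[:2]])
c=im[170:360,240:400,::-1]
cv2.imwrite("pics/w2.png",cv2.resize(c,None,fx=3,fy=3,interpolation=2)[:600])
```

```text
2.95 [0.39349045 0.09481982 0.29923752] 0.038532785618650735
label_printer [([259.7, 181.7, 128.7, 165.5], 0.94)]
latch_grip [([311.8, 209.9, 18.3, 49.9], 0.68)]
lifting_bar [([260.5, 232.8, 123.3, 116.8], 0.97), ([262.4, 184.8, 124.0, 165.6], 0.17)]
```

View pics/w2.png

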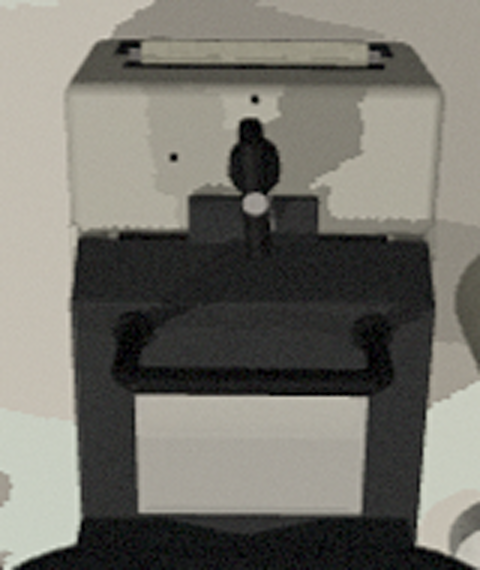

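Run:
```python
from h import *
import pickle
s,im=pickle.load(open("w2.pkl","rb"))
c=lambda x,y:(240+x/3,170+y/3)
L=[[-.1175,.08,.085],[-.1175,-.08,.085],[-.02,.049,.145],[-.02,-.049,.145],[-.088,0,.1315]]
m=[c(441,88),c(68,88),c(388,380),c(120,380),c(254,186)]
f=lambda p:(proj("wrist",w(p,L),s)-m).ravel()
r=least_squares(f,[.539,.0588,-.2486],loss='soft_l1');p=r.x
print(p,np.rad2deg(p[2]),f(p).round(1))
# wing angle
g=lambda t:(proj("wrist",w(p,[[-.088+t[1]-.025*np.cos(t[0]),t[2]-.025*np.sin(t[0]),.1315],[-.088+t[1]+.025*np.cos(t[0]),t[2]+.025*np.sin(t[0]),.1315]]),s)-[c(250,120),c(258,252)]).ravel()
print(least_squares(g,[0,0,0]).x)
for n in ("scene","side"): print(proj(n,w(p,[[-.1175,.08,.085],[-.1175,.08,0],[-.1175,-.08,.085],[.1175,.08,.085],[-.088,0,.1165]])).round(1).tolist())
print(w(p,[[-.088,0,.119],[-.02,0,.145],[.105,0,.088]]))
```

```text
[ 0.54319023  0.06129345 -0.24701137] -14.152709063168318 [ 1.9 -0.1 -2.8 -0.1 -1.9 -0.5  1.8 -0.5  0.1  4.6]
[ 5.97069176e-02 -5.16459556e-03 -5.19274770e-05]
[[327.6, 245.4], [326.8, 270.0], [368.2, 213.2], [260.5, 203.3], [340.1, 213.6]]
[[362.6, 231.0], [361.1, 261.8], [376.7, 199.6], [267.4, 215.1], [358.7, 200.8]]
[[0.45786126 0.08281008 0.119     ]
 [0.52379728 0.06618359 0.145     ]
 [0.64500322 0.0356202  0.088     ]]
```

Run:
```python
from h import *
s=get_state(); R1=toolR(-.247+np.pi/2)
plan(s['tcp_pos'],q2R(s['orientation']),[.456,.082,.19],R1,7,8.5)
```

```text
[[[0.0,0.0,0.0],[1.56,0.06,0.91],8.5],[[0.0,0.0,0.0],[1.56,0.07,0.9],8.5],[[-0.1,0.0,0.0],[1.56,0.06,0.91],8.5],[[0.0,0.0,0.0],[1.56,0.06,0.91],8.5],[[0.0,0.0,0.0],[1.56,0.06,0.91],8.5],[[0.0,0.0,0.0],[1.56,0.06,0.9],8.5],[[-0.1,0.0,0.0],[1.56,0.07,0.91],8.5]]
end [0.456  0.0821 0.19  ] 0.03
```

>>> step_arm --targets '[[[0,0,0],[1.6,0.05,0.9],8.5],[[0,0,0],[1.6,0.05,0.9],8.5],[[0,0,0],[1.6,0.05,0.9],8.5],[[0,0,0],[1.6,0.05,0.9],8.5],[[0,0,0],[1.6,0.1,0.9],8.5],[[0,0,0],[1.6,0.1,0.9],8.5],[[0,0,0],[1.4,0.05,0.9],8.5],[[0,0,0],[0,0,0],8.5],[[0,0,0],[0,0,0],8.5],[[0,0,0],[0,0,0],8.5]]'

```text
clock: 4.15
tcp_pos: [0.4558, 0.0829, 0.1902]
orientation: [0.702, 0.088, 0.701, -0.088]
wrist_force: [-0.2, 0.0, -0.4]
finger_gap: 0.0852
```

Run:
```python
from h import *
import pickle
s=get_state(); im=read_camera("wrist"); 
print(s['clock'],s['tcp_pos'],np.abs(s['qvel']).max())
pickle.dump((s,im),open("w3.pkl","wb"))
d=silhouettes("wrist","latch_grip")
print([(np.round(a['extent'],1).tolist(),round(a['p'],2)) for a in d[:2]])
c=im[130:330,220:440,::-1]
cv2.imwrite("pics/w3.png",cv2.resize(c,None,fx=3,fy=3,interpolation=2))
p=[.5432,.0613,-.247]
print(proj("wrist",w(p,[[-.1175,.08,.085],[-.1175,-.08,.085],[-.113,0,.1315],[-.063,0,.1315],[-.02,.049,.145],[-.02,-.049,.145]]),s).round(1).tolist())
```

```text
4.15 [0.45578502 0.08285744 0.19015008] 0.009015444793602874
[([305.3, 178.9, 25.2, 69.5], 0.85), ([9.3, 164.7, 88.3, 123.7], 0.16)]
[[417.5, 165.0], [225.5, 165.4], [321.6, 184.3], [321.7, 250.0], [388.4, 311.1], [255.3, 311.4]]
```

View pics/w3.png

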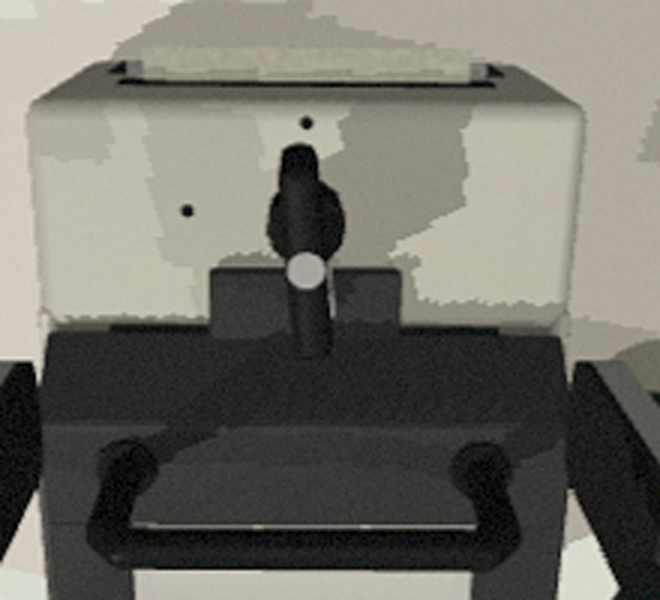

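Run:
```python
from h import *
s=get_state(); p=[.5435,.0612,-.247]; t=w(p,[-.088,0,.104])[0]; R1=toolR(p[2]+np.pi/2+.08); print(t)
plan(s['tcp_pos'],q2R(s['orientation']),t,R1,8,4)
```

```text
[0.45817078 0.08271566 0.104     ]
[[[-0.6,0.0,0.0],[1.08,0.0,0.03],4],[[-0.6,0.0,0.0],[1.08,0.0,0.02],4],[[-0.5,0.0,0.0],[1.07,0.0,0.03],4],[[-0.6,0.0,0.0],[1.08,0.01,0.03],4],[[-0.6,0.1,0.0],[1.08,0.0,0.02],4],[[-0.6,0.0,0.0],[1.08,0.0,0.03],4],[[-0.6,0.0,0.0],[1.07,0.0,0.03],4],[[-0.5,0.0,0.0],[1.08,0.0,0.03],4]]
end [0.4582 0.0828 0.104 ] 0.05
```

>>> step_arm --targets '[[[-0.6,0,0],[0.6,0,0.03],4],[[-0.6,0,0],[1.0,0,0.03],4],[[-0.6,0,0],[1.0,0,0.03],4],[[-0.6,0,0],[1.0,0,0.03],4],[[-0.6,0,0],[1.0,0,0.03],4],[[-0.6,0,0],[1.0,0,0.03],4],[[-0.5,0,0],[1.0,0,0.02],4],[[-0.5,0,0],[1.0,0,0],4],[[0,0,0],[1.0,0,0],4],[[0,0,0],[0,0,0],4]]'

```text
clock: 5.25
tcp_pos: [0.4566, 0.0828, 0.1017]
orientation: [0.704, 0.059, 0.706, -0.059]
wrist_force: [0.2, -0.8, 0.5]
finger_gap: 0.0399
```

Run:
```python
from h import *
s=get_state(); im=read_camera("wrist"); 
print(s['clock'],s['tcp_pos'],s['wrist_force'],s['ft_torque'],s['finger_gap'])
cv2.imwrite("pics/w4.png",cv2.resize(im[:,:,::-1],(800,500),interpolation=2))
```

```text
5.25 [0.45661266 0.08275646 0.10169098] [ 0.22647524 -0.77946914  0.53670097] [ 0.03374279 -0.00276999 -0.00345233] 0.03989297571985142
```

View pics/w4.png

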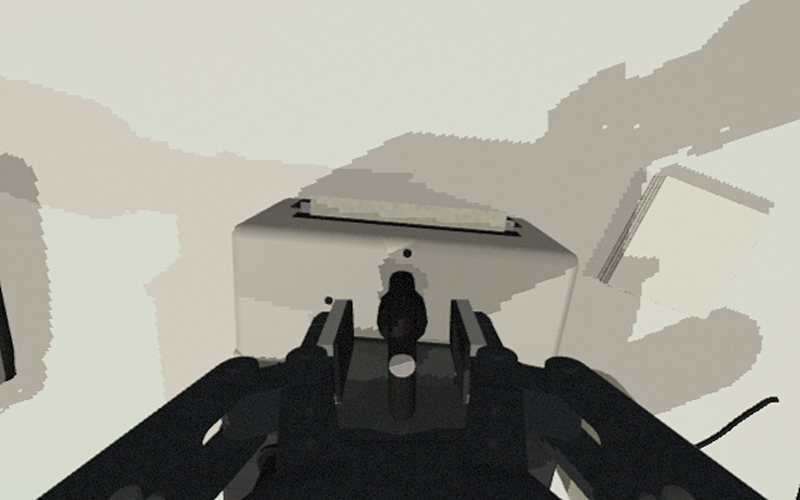

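>>> step_arm --targets '[[[0,0,0],[-0.15,0,0.15],4],[[0,0,0],[0,0,0],0.5],[[0,0,0],[0,0,0],0.5],[[0,0,0],[0,0,0],0.5],[[0,0,0],[0,0,0],0.5],[[0,0,0],[0,0,0],0.5],[[0,0,0],[0,0,0],0.5],[[0,0,0],[0,0,0],0.5],[[0,0,0],[0,0,0],0.5],[[0,0,0],[0,0,0],0.5]]' --force 30

```text
clock: 6.3
tcp_pos: [0.4598, 0.0824, 0.1054]
orientation: [0.705, 0.059, 0.704, -0.059]
wrist_force: [-0.9, -0.7, 5.9]
finger_gap: 0.0091
```

Run:
```python
from h import *
s=get_state()
print(s['clock'],s['tcp_pos'],s['wrist_force'],s['ft_torque'],s['finger_gap'])
```

```text
6.3 [0.45978504 0.08239352 0.10539713] [-0.86337356 -0.6563527   5.89339013] [-0.18799212  0.14628292  0.05909474] 0.009092425407826378
```

>>> step_arm --targets '[[[-4,0,0],[0,0,-0.05],0.5],[[-6,0,0],[0,0,-0.05],0.5],[[-6,0,0],[0,0,0],0.5],[[-6,0,0],[0,0,0],0.5],[[-6,0,0],[0,0,0],0.5],[[-6,0,0],[0,0,0],0.5],[[-6,0,0],[0,0,0],0.5],[[-4,0,0],[0,0,0],0.5],[[0,0,0],[0,0,0],0.5],[[0,0,0],[0,0,0],0.5]]'

```text
clock: 7.3
tcp_pos: [0.4596, 0.0827, 0.1054]
orientation: [0.677, -0.209, 0.675, 0.208]
wrist_force: [2.4, 0.1, 4.6]
finger_gap: 0.0092
```

Run:
```python
from h import *
s=get_state(); im=read_camera("wrist")
print(s['clock'],s['tcp_pos'],s['wrist_force'],s['ft_torque'],s['finger_gap'])
M=q2R(s['orientation']).as_matrix();print(np.rad2deg(np.arctan2(M[1,1],M[0,1]))-90+14.15,M[:,0])
cv2.imwrite("pics/w5.png",cv2.resize(im[:,:,::-1],(800,500),interpolation=2))
```

```text
7.3 [0.4596001  0.08266651 0.10539457] [2.36950287 0.06158344 4.63379376] [ 0.00898646 -0.65845347  0.08627695] 0.009243386220272393
48.452858546844475 [ 2.77654847e-03  2.97759548e-05 -9.99996145e-01]
```

View pics/w5.png

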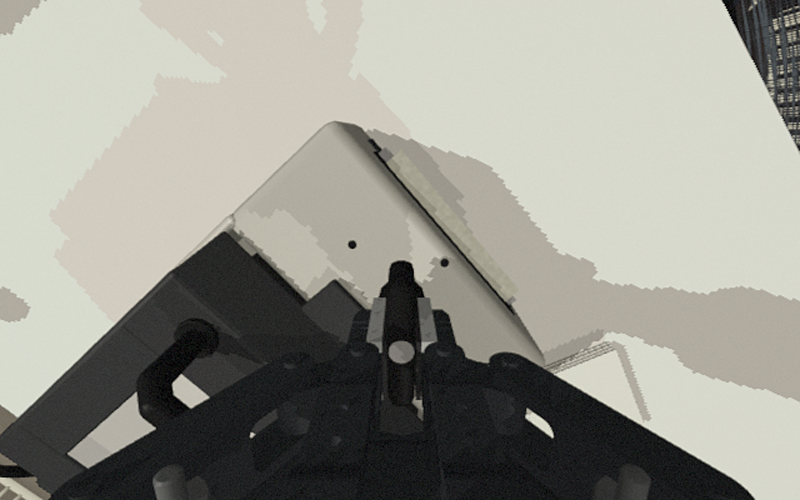

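>>> step_arm --targets '[[[-6,0,0],[0,0,0],0.5],[[-6,0,0],[0,0,0],0.5],[[-6,0,0],[0,0,0],0.5],[[-6,0,0],[0,0,0],0.5],[[-5,0,0],[0,0,0],0.5],[[-4,0,0],[0,0,0],0.5],[[-3,0,0],[0,0,0],0.5],[[-3,0,0],[0,0,0],0.5],[[0,0,0],[0,0,0],0.5],[[0,0,0],[0,0,0],0.5]]'

```text
clock: 8.35
tcp_pos: [0.4594, 0.0828, 0.1054]
orientation: [0.568, -0.423, 0.566, 0.422]
wrist_force: [3.7, 1.0, 4.2]
finger_gap: 0.0094
```

```bash
cat > st.py <<'E'
from h import *
s=get_state()
print(s['clock'],s['tcp_pos'].round(4),np.round(s['wrist_force'],1),np.round(s['ft_torque'],3),s['finger_gap'],np.round(s['joint_pos'],2))
M=q2R(s['orientation']).as_matrix();print(np.rad2deg(np.arctan2(M[1,1],M[0,1]))-90+14.15,M[:,0].round(3),np.round(s['orientation'],4))
E
python3 st.py
```

```text
8.35 [0.4594 0.0828 0.1054] [3.7 1.  4.2] [ 0.131 -0.633  0.015] 0.009437517249136483 [ 0.01  0.19 -0.45  0.94  0.   -1.27]
87.4917848930587 [ 0.002  0.    -1.   ] [ 0.5679 -0.4227  0.5664  0.4219]
```

>>> step_arm --targets '[[[-1,0,0],[0,0,0],0.5],[[-1,0,0],[0,0,0],0.5],[[-1,0,0],[0,0,0],0.5],[[-1,0,0],[0,0,0],0.5],[[0,0,0],[0,0,0],0.5],[[0,0,0],[0,0,0],0.5],[[0,0,0],[0,0,0],0.5],[[0,0,0],[0,0,0],0.5],[[0,0,0],[0,0,0],0.5],[[0,0,0],[0,0,0],0.5]]'

```text
clock: 9.35
tcp_pos: [0.4594, 0.0828, 0.1054]
orientation: [0.553, -0.442, 0.552, 0.441]
wrist_force: [3.3, 0.3, 5.4]
finger_gap: 0.0092
```

```bash
python3 st.py
python3 - <<'E'
from h import *
im=read_camera("wrist")
cv2.imwrite("pics/w6.png",cv2.resize(im[:,:,::-1],(800,500),interpolation=2))
E
```

```text
9.35 [0.4594 0.0828 0.1054] [3.3 0.3 5.4] [ 0.167 -0.578 -0.756] 0.009161425623212305 [ 0.01  0.18 -0.45  0.94  0.   -1.34]
91.39003913138657 [ 0.002  0.001 -1.   ] [ 0.5533 -0.4417  0.5517  0.441 ]
```

View pics/w6.png

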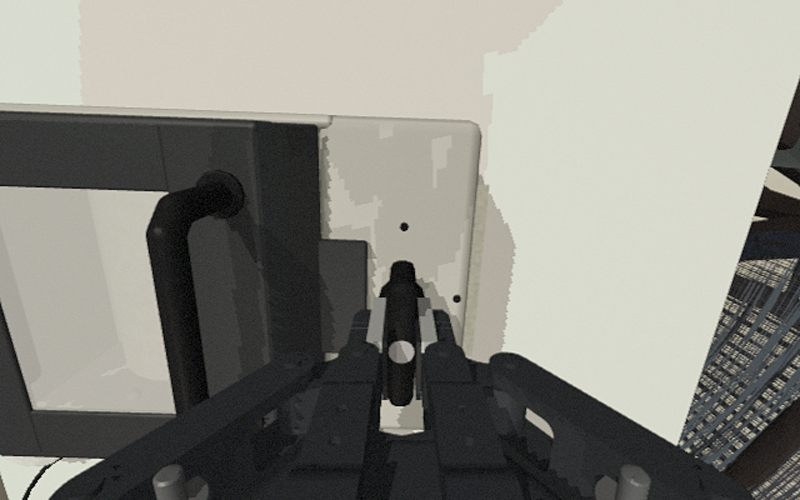

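>>> step_arm --targets '[[[0,0,0],[0,0,0],2.5],[[0,0,0],[0,0,0],2.5],[[0,0,0],[0,0,0],2.5],[[0,0,0],[0,0,0],2.5],[[0,0,0],[-0.5,0,0],2.5],[[0,0,0],[-1.5,0,0],2.5],[[0,0,0],[-2,0,0],2.5],[[0,0,0],[-3,0,0],2.5],[[0,0,0],[-3,0,0],2.5],[[0,0,0],[-3,0,0],2.5]]'

```text
clock: 10.4
tcp_pos: [0.4579, 0.0827, 0.2362]
orientation: [0.552, -0.442, 0.552, 0.442]
wrist_force: [1.2, -0.4, 0.2]
finger_gap: 0.025
```

```bash
python3 st.py
python3 - <<'E'
from h import *
s=get_state()
im=read_camera("scene"); im2=read_camera("wrist")
a=cv2.resize(im[150:290,230:410,::-1],(800,560),interpolation=2); cv2.imwrite("pics/s7.png",a)
cv2.imwrite("pics/w7.png",cv2.resize(im2[:,:,::-1],(800,500),interpolation=2))
p=[.5445,.0613,-.247]
R1=toolR(p[2]+np.pi,np.deg2rad(-25)); x=R1.apply([1,0,0]); B=w(p,[-.02,0,.145])[0]; print("B",B,x)
P,_=plan(s['tcp_pos'],q2R(s['orientation']),B+(.015-.075)*x,R1,10,3)
plan(P,R1,B+.015*x,R1,10,3,True)
E
```

```text
10.4 [0.4579 0.0827 0.2362] [ 1.2 -0.4  0.2] [-0.034 -0.04  -0.019] 0.02498636253275744 [ 0.01  0.1  -0.21  1.26 -0.   -1.34]
91.54917275905788 [-0. -0. -1.] [ 0.5518 -0.4421  0.5519  0.4421]
B [0.52510699 0.06618992 0.145     ] [ 0.40979191 -0.10332852 -0.90630779]
[[[0.2,0.0,-2.5],[0.37,-0.44,-0.01],3],[[0.1,0.1,-2.5],[0.39,-0.42,0.0],3],[[0.2,0.0,-2.5],[0.4,-0.4,-0.01],3],[[0.1,0.0,-2.5],[0.42,-0.39,0.0],3],[[0.2,0.1,-2.5],[0.44,-0.37,0.0],3],[[0.1,0.0,-2.5],[0.46,-0.35,0.0],3],[[0.2,0.0,-2.5],[0.47,-0.33,0.0],3],[[0.1,0.1,-2.5],[0.48,-0.3,0.0],3],[[0.2,0.0,-2.5],[0.5,-0.29,0.0],3],[[0.1,0.0,-2.5],[0.5,-0.26,0.0],3]]
end [0.5005 0.0724 0.1994] 0.04
[[[0.0,0.0,0.0],[0.18,0.0,0.0],3],[[0.0,0.0,0.0],[0.54,0.0,0.0],3],[[0.0,0.0,0.0],[0.83,0.0,0.0],3],[[0.0,0.0,0.0],[1.04,0.0,0.0],3],[[0.0,0.0,0.0],[1.16,0.0,0.0],3],[[0.0,0.0,0.0],[1.16,0.0,0.0],3],[[0.0,0.0,0.0],[1.05,0.0,0.0],3],[[0.0,0.0,0.0],[0.83,0.0,0.0],3],[[0.0,0.0,0.0],[0.53,0.0,0.0],3],[[0.0,0.0,0.0],[0.18,0.0,0.0],3]]
end [0.5312 0.0646 0.1314] 0.0
```

View pics/w7.png

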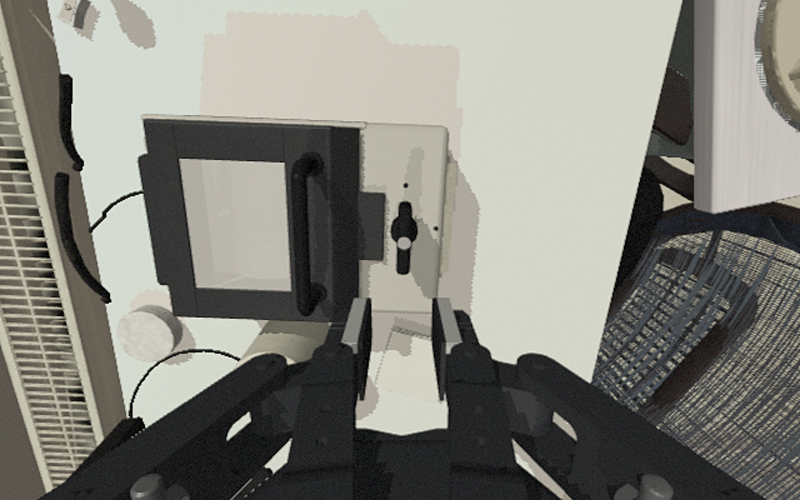

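View pics/s7.png

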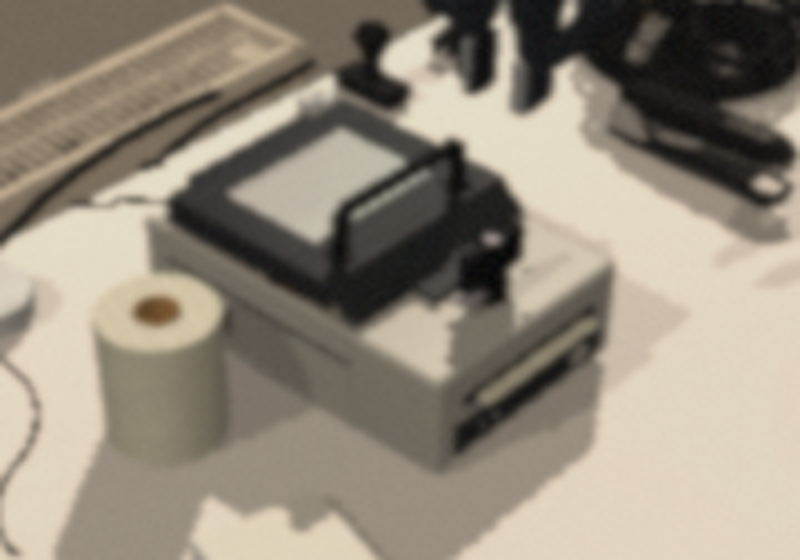

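>>> step_arm --targets '[[[0.2,0,-2.5],[0.37,-0.44,0],3],[[0.1,0.1,-2.5],[0.39,-0.42,0],3],[[0.2,0,-2.5],[0.4,-0.4,0],3],[[0.1,0,-2.5],[0.42,-0.39,0],3],[[0.2,0.1,-2.5],[0.44,-0.37,0],3],[[0.1,0,-2.5],[0.46,-0.35,0],3],[[0.2,0,-2.5],[0.47,-0.33,0],3],[[0.1,0.1,-2.5],[0.48,-0.3,0],3],[[0.2,0,-2.5],[0.5,-0.3,0],3],[[0.1,0,-2.5],[0.5,-0.25,0],3]]'

```text
clock: 11.5
tcp_pos: [0.5004, 0.0725, 0.1972]
orientation: [0.639, -0.545, 0.45, 0.303]
wrist_force: [0.1, 0.3, -0.4]
finger_gap: 0.0299
```

```bash
python3 st.py
python3 - <<'E'
from h import *
s=get_state(); im2=read_camera("wrist")
s=get_state(); im2=read_camera("wrist")
cv2.imwrite("pics/w8.png",cv2.resize(im2[:,:,::-1],(800,500),interpolation=2))
p=[.5445,.0613,-.247]
print(s['tcp_pos'],np.abs(s['qvel']).max())
print((proj("wrist",w(p,[[-.02,y,.145] for y in (-.049,-.02,0,.02,.049)]),s)*1.25).round(0).tolist())
R1=toolR(p[2]+np.pi,np.deg2rad(-25)); x=R1.apply([1,0,0]); B=w(p,[-.02,0,.145])[0]
plan(s['tcp_pos'],q2R(s['orientation']),B+.015*x,R1,8,3)
E
```

```text
11.5 [0.5004 0.0725 0.1972] [ 0.1  0.3 -0.4] [ 0.071  0.377 -0.011] 0.02992315826777764 [ 0.06 -0.11 -0.62  0.64 -0.13 -1.29]
90.0301059342265 [ 0.411 -0.103 -0.906] [ 0.6387 -0.5453  0.4501  0.3035]
[0.49911831 0.07253262 0.1957438 ] 0.11860981265352666
[[395.0, 183.0], [396.0, 236.0], [396.0, 270.0], [396.0, 302.0], [396.0, 346.0]]
[[[0.0,0.0,0.0],[0.9,-0.03,0.0],3],[[0.0,0.0,0.0],[0.91,-0.04,0.01],3],[[0.0,0.0,0.0],[0.9,-0.03,0.0],3],[[0.0,0.0,0.0],[0.9,-0.04,0.0],3],[[0.0,0.0,0.0],[0.91,-0.03,0.0],3],[[0.0,0.0,0.0],[0.9,-0.04,0.01],3],[[0.1,0.0,0.0],[0.91,-0.03,0.0],3],[[0.0,0.0,0.0],[0.9,-0.04,0.0],3]]
end [0.5313 0.0646 0.1314] 0.05
```

View pics/w8.png

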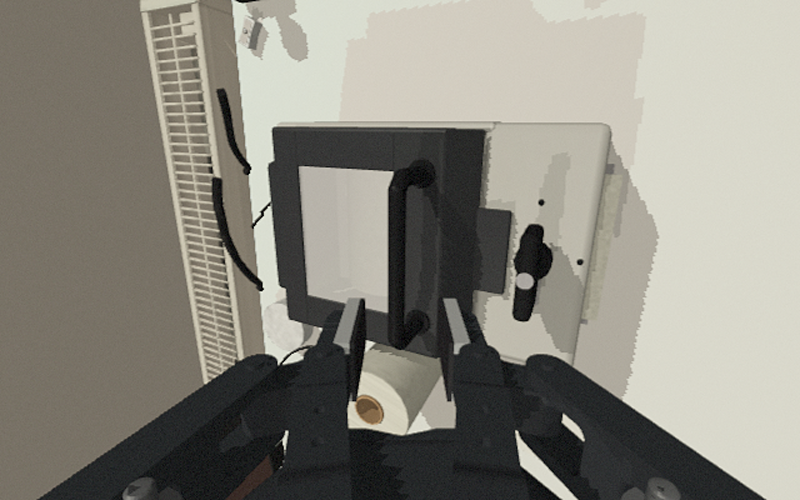

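>>> step_arm --targets '[[[0,0,0],[0.6,-0.03,0],3],[[0,0,0],[0.9,-0.03,0],3],[[0,0,0],[0.9,-0.03,0],3],[[0,0,0],[0.9,-0.03,0],3],[[0,0,0],[0.9,-0.03,0],3],[[0,0,0],[0.9,-0.03,0],3],[[0,0,0],[0.9,0,0],3],[[0,0,0],[0.9,0,0],3],[[0,0,0],[0.4,0,0],3],[[0,0,0],[0,0,0],3]]'

```text
clock: 12.6
tcp_pos: [0.532, 0.0645, 0.1316]
orientation: [0.638, -0.545, 0.451, 0.304]
wrist_force: [-0.2, 0.5, -0.8]
finger_gap: 0.0302
```

```bash
python3 st.py
python3 - <<'E'
from h import *
s=get_state(); im2=read_camera("wrist")
im3=read_camera("side")
s=get_state()
cv2.imwrite("pics/w9.png",cv2.resize(im2[:,:,::-1],(800,500),interpolation=2))
cv2.imwrite("pics/d9.png",cv2.resize(im3[100:280,240:440,::-1],(640,576),interpolation=2))
print(s['tcp_pos'],proj("side",s['tcp_pos']))
E
```

```text
12.6 [0.532  0.0645 0.1316] [-0.2  0.5 -0.8] [ 0.109  0.386 -0.025] 0.030234368955910897 [ 0.04  0.01 -0.68  0.46 -0.12 -1.31]
90.03246100591613 [ 0.409 -0.103 -0.907] [ 0.6383 -0.5449  0.4507  0.3041]
[0.53236489 0.06465159 0.13258961] [[328.16794909 190.68720124]]
```

View pics/w9.png

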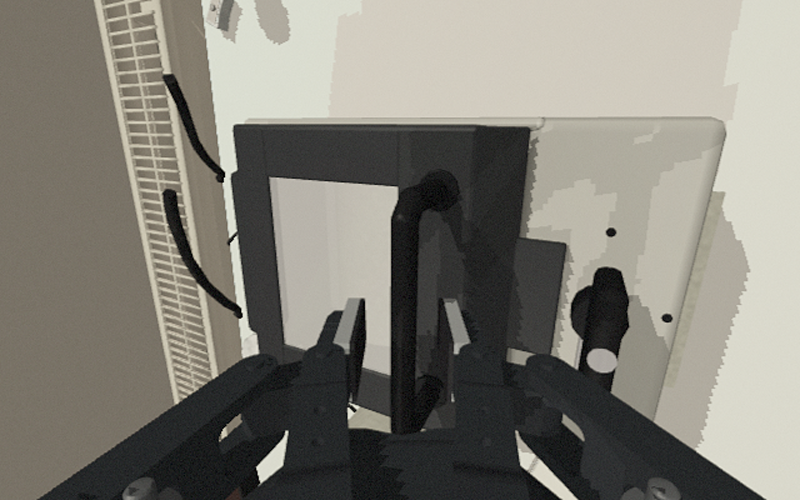

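View pics/d9.png

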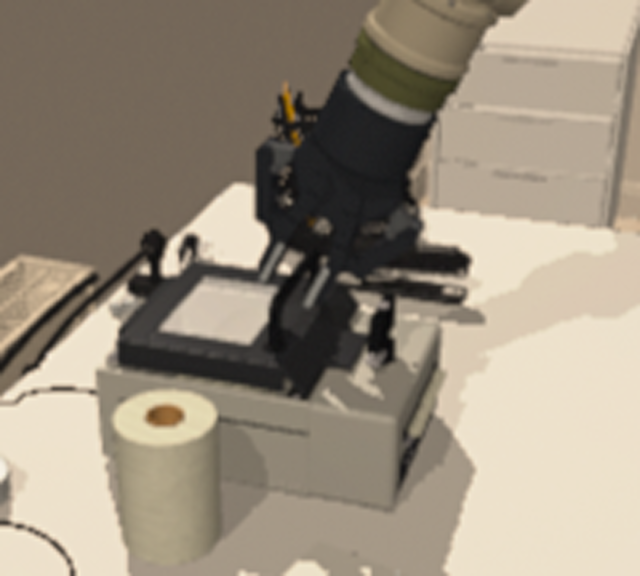

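>>> step_arm --targets '[[[0,0,0],[0,0,0],2],[[0,0,0],[0,0,0],1.4],[[0,0,0],[0,0,0],0.5],[[0,0,0],[0,0,0],0.5],[[0,0,0],[0,0,0],0.5],[[0,0,0],[0,0,0],0.5],[[0,0,0],[0,0,0],0.5],[[0,0,0],[0,0,0],0.5],[[0,0,0],[0,0,0],0.5],[[0,0,0],[0,0,0],0.5]]' --force 45

```text
clock: 13.7
tcp_pos: [0.5315, 0.065, 0.132]
orientation: [0.638, -0.545, 0.451, 0.305]
wrist_force: [-5.1, 3.5, -0.5]
finger_gap: 0.0079
```

```bash
python3 st.py
python3 - <<'E'
from h import *
s=get_state(); im2=read_camera("wrist")
cv2.imwrite("pics/w10.png",cv2.resize(im2[:,:,::-1],(800,500),interpolation=2))
E
```

```text
13.7 [0.5315 0.065  0.132 ] [-5.1  3.5 -0.5] [0.557 1.051 0.041] 0.007937610820361112 [ 0.04  0.01 -0.68  0.46 -0.12 -1.31]
90.05771505517723 [ 0.409 -0.102 -0.907] [ 0.6383 -0.5448  0.4505  0.3045]
```

View pics/w10.png

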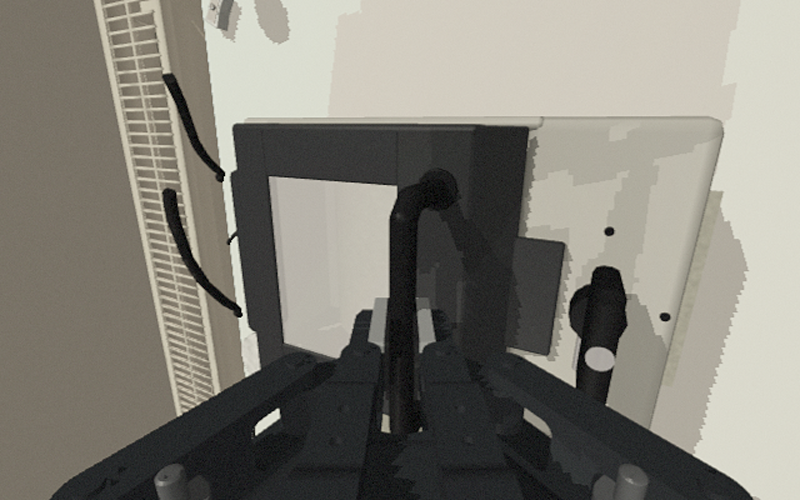

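>>> step_arm --targets '[[[0,0,1],[-0.154,-0.158,0],0.5],[[0,0,2],[-0.306,-0.318,0],0.5],[[0,0,2],[-0.306,-0.318,0],0.5],[[0,0,2],[-0.306,-0.318,0],0.5],[[0,0,2],[-0.306,-0.318,0],0.5],[[0,0,2],[-0.306,-0.318,0],0.5],[[0,0,2],[-0.306,-0.318,0],0.5],[[0,0,2],[-0.306,-0.318,0],0.5],[[0,0,2],[-0.306,-0.318,0],0.5],[[0,0,1],[-0.154,-0.158,0],0.5]]'

```text
clock: 14.75
tcp_pos: [0.551, 0.0598, 0.1674]
orientation: [0.583, -0.467, 0.531, 0.4]
wrist_force: [-5.2, 2.1, 2.4]
finger_gap: 0.0079
```

```bash
cat > st2.py <<'E'
exec(open('st.py').read())
p=[.5445,.0613,-.247]
H=w(p,[.105,0,.088])[0]; e=np.array([np.cos(p[2]),np.sin(p[2]),0])
x=M[:,0]; g=s['tcp_pos']-.015*x-H; a=np.array([g@e,g[2]])
lat=g@np.array([-np.sin(p[2]),np.cos(p[2]),0])
print("r",np.linalg.norm(a),"open deg",155.49-np.rad2deg(np.arctan2(a[1],a[0])),"lat",lat,"tilt",np.rad2deg(np.arctan2(-x@e,-x[2])))
E
python3 st2.py;  python3 - <<'E'
from h import *
im2=read_camera("side")
cv2.imwrite("pics/d11.png",cv2.resize(im2[100:280,240:440,::-1],(640,576),interpolation=2))
E
```

```text
14.75 [0.551  0.0598 0.1674] [-5.2  2.1  2.4] [ 0.337  0.92  -0.027] 0.007933544383213652 [-0.02  0.21 -0.26  0.98 -0.03 -1.35]
90.02141147716685 [ 0.116 -0.029 -0.993] [ 0.5828 -0.4675  0.5305  0.4004]
r 0.13754258986107615 open deg 18.768307145615097 lat 0.0001284892445203266 tilt -6.894894939690202
```

View pics/d11.png

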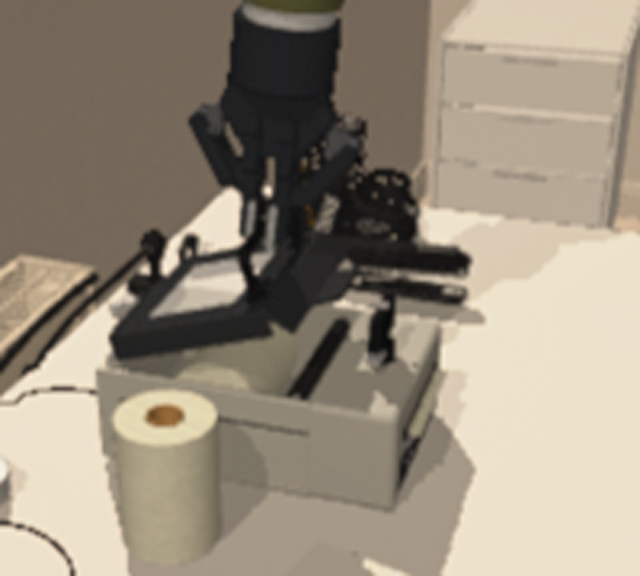

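>>> step_arm --targets '[[[0,0,1],[-0.154,-0.158,0],0.5],[[0,0,2],[-0.306,-0.318,0],0.5],[[0,0,2],[-0.306,-0.318,0],0.5],[[0,0,2],[-0.306,-0.318,0],0.5],[[0,0,2],[-0.306,-0.318,0],0.5],[[0,0,2],[-0.306,-0.318,0],0.5],[[0,0,2],[-0.306,-0.318,0],0.5],[[0,0,2],[-0.306,-0.318,0],0.5],[[0,0,2],[-0.306,-0.318,0],0.5],[[0,0,1],[-0.154,-0.158,0],0.5]]'

```text
clock: 15.8
tcp_pos: [0.5797, 0.0522, 0.1942]
orientation: [0.513, -0.379, 0.597, 0.486]
wrist_force: [-3.8, -0.9, 3.3]
finger_gap: 0.0083
```

```bash
python3 st2.py
```

```text
15.8 [0.5797 0.0522 0.1942] [-3.8 -0.9  3.3] [-0.145  0.554 -0.03 ] 0.00831664549980827 [-0.07  0.5   0.22  1.48  0.03 -1.39]
90.00652872978031 [-0.186  0.046 -0.981] [ 0.5132 -0.379   0.5971  0.4862]
r 0.13768183778678703 open deg 36.952819456654225 lat -0.00016413904780828575 tilt 11.048236418673984
```

>>> step_arm --targets '[[[0,0,1],[-0.154,-0.158,0],0.5],[[0,0,2],[-0.306,-0.318,0],0.5],[[0,0,2],[-0.306,-0.318,0],0.5],[[0,0,2],[-0.306,-0.318,0],0.5],[[0,0,2],[-0.306,-0.318,0],0.5],[[0,0,2],[-0.306,-0.318,0],0.5],[[0,0,2],[-0.306,-0.318,0],0.5],[[0,0,2],[-0.306,-0.318,0],0.5],[[0,0,1],[-0.154,-0.158,0],0.5],[[0,0,0],[0,0,0],0.5]]'

```text
clock: 16.8
tcp_pos: [0.6103, 0.0442, 0.2091]
orientation: [0.44, -0.292, 0.644, 0.553]
wrist_force: [-2.7, -1.6, 3.5]
finger_gap: 0.008
```

```bash
python3 st2.py;  python3 - <<'E'
from h import *
im2=read_camera("side")
cv2.imwrite("pics/d12.png",cv2.resize(im2[60:280,220:440,::-1],(600,600),interpolation=2))
E
```

```text
16.8 [0.6103 0.0442 0.2091] [-2.7 -1.6  3.5] [-0.437  0.35   0.235] 0.007994759383591385 [-0.09  0.85  0.78  1.97  0.07 -1.43]
89.99243189108273 [-0.441  0.11  -0.891] [ 0.4404 -0.2925  0.6442  0.5527]
r 0.1377994090269456 open deg 52.81901465168765 lat -0.0005209126905284592 tilt 27.032840403034225
```

View pics/d12.png

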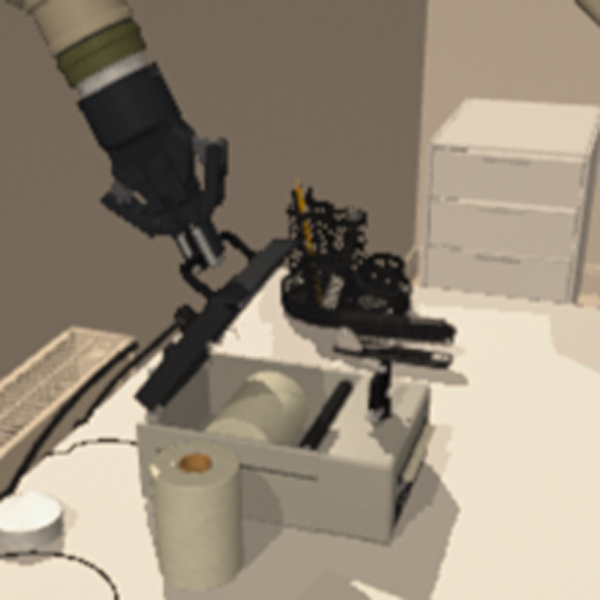

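>>> step_arm --targets '[[[0,0,1],[-0.154,-0.158,0],0.5],[[0,0,1],[-0.154,-0.158,0],0.5],[[0,0,1],[-0.154,-0.158,0],0.5],[[0,0,1],[-0.154,-0.158,0],0.5],[[0,0,1],[-0.154,-0.158,0],0.5],[[0,0,1],[-0.154,-0.158,0],0.5],[[0,0,1],[-0.154,-0.158,0],0.5],[[0,0,0.4],[-0.06,-0.06,0],0.5],[[0,0,0],[0,0,0],0.5],[[0,0,0],[0,0,0],0.5]]'

```text
clock: 17.85
tcp_pos: [0.6239, 0.0406, 0.2127]
orientation: [0.405, -0.251, 0.661, 0.58]
wrist_force: [-2.5, -3.9, 1.1]
finger_gap: 0.008
```

```bash
python3 st2.py;  python3 - <<'E'
from h import *
im2=read_camera("side");im1=read_camera("wrist");im0=read_camera("scene")
cv2.imwrite("pics/d13.png",cv2.resize(im2[60:280,220:440,::-1],(600,600),interpolation=2))
cv2.imwrite("pics/s13.png",im0[:,:,::-1])
cv2.imwrite("pics/w13.png",im1[:,:,::-1])
E
python3 st2.py
```

```text
17.85 [0.6239 0.0406 0.2127] [-2.5 -3.9  1.1] [-0.64   0.03   0.323] 0.007995556352153961 [-0.1   1.11  1.26  2.31  0.08 -1.45]
90.02833417728209 [-0.546  0.137 -0.827] [ 0.4047 -0.2513  0.6611  0.5797]
r 0.13783559796039802 open deg 59.45559289695042 lat -0.0006593442587372353 tilt 34.257751078157966
18.0 [0.6239 0.0406 0.2127] [-1.  -4.9  1.3] [-0.871 -0.177  0.379] 0.008095597623963821 [-0.1   1.11  1.26  2.31  0.08 -1.45]
90.02797315668352 [-0.546  0.137 -0.827] [ 0.4048 -0.2514  0.661   0.5796]
r 0.13783144226042204 open deg 59.46754346276572 lat -0.0006625652541785527 tilt 34.24906719083766
```

View pics/d13.png

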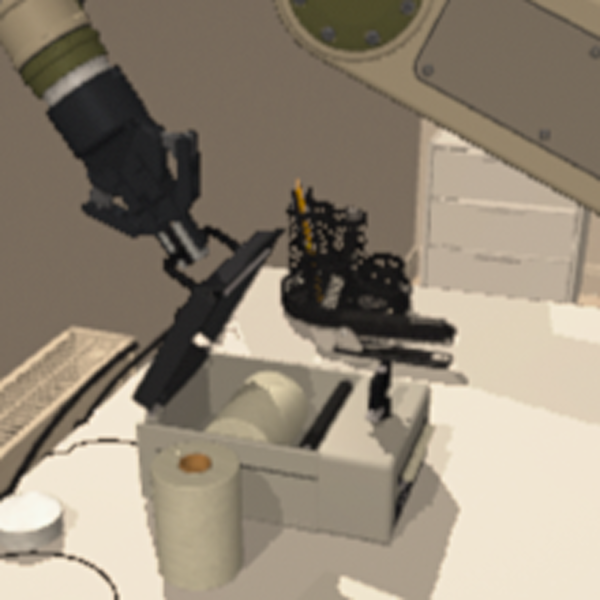

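View pics/w13.png

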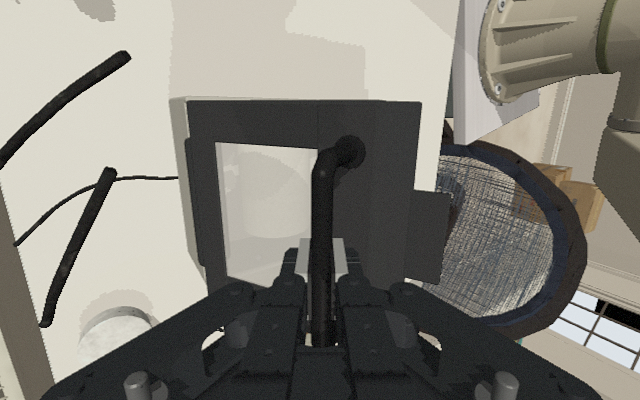

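View pics/s13.png

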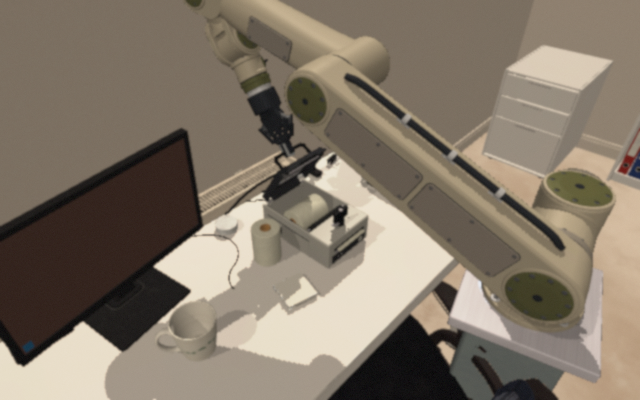

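>>> step_arm --targets '[[[0,0,-1],[0,-0.026,0],0.5],[[0,0,-1],[0,-0.026,0],0.5],[[0,0,-1],[0,-0.026,0],0.5],[[0,0,-1],[0,-0.026,0],0.5],[[0,0,-1],[0,-0.026,0],0.5],[[0,0,-1],[0,-0.026,0],0.5],[[0,0,0],[0,0,0],0.5],[[0,0,0],[-0.03,-0.06,0],0.5],[[0,0,0],[-0.03,-0.06,0],0.5],[[0,0,0],[0,0,0],0.5]]'

```text
clock: 19.0
tcp_pos: [0.6253, 0.0403, 0.212]
orientation: [0.434, -0.285, 0.648, 0.558]
wrist_force: [-4.4, -4.3, 2.2]
finger_gap: 0.0081
```

```bash
python3 st2.py
python3 - <<'E'
from h import *
print(get_state()['joint_pos'])
p=[.5445,.0613,-.247]
import numpy as np
im=read_camera("side");im1=read_camera("wrist")
cv2.imwrite("pics/w14.png",im1[:,:,::-1])
# cover side edge prediction for several angles
for n in ("side","scene"):
  im=read_camera(n)[:,:,::-1].copy()
  for a,c in ((55,(0,0,255)),(60,(0,255,0)),(65,(255,0,0))):
    t=np.deg2rad(a)
    pts=[]
    for X,Y,Z in ((-.02,-.049,.145),(-.02,.049,.145)):
        x,z=X-.105,Z-.088
        pts.append([.105+x*np.cos(t)+z*np.sin(t),Y,.088-x*np.sin(t)+z*np.cos(t)])
    q=proj(n,w(p,pts)); print(n,a,q.round(1).tolist())
    for u in q: cv2.circle(im,tuple(int(round(v*8)) for v in u),8,c,1,cv2.LINE_AA,3)
  cv2.imwrite(f"pics/{n}14.png",cv2.resize(im[100:240,220:400],(800,600),interpolation=cv2.INTER_CUBIC))
E
python3 st2.py
```

```text
19.0 [0.6253 0.0403 0.212 ] [-4.4 -4.3  2.2] [-0.705  0.775  0.366] 0.008095096607506094 [-0.1   0.93  0.94  2.07  0.07 -1.44]
90.0164756006362 [-0.462  0.116 -0.879] [ 0.4335 -0.2845  0.6476  0.5583]
r 0.13791609926263088 open deg 59.524745840154765 lat -0.0006339683785067766 tilt 28.44918646802367
[-0.09760237  0.93482343  0.94217305  2.07012915  0.0699954  -1.43951196]
side 55 [[298.9, 145.1], [283.0, 158.7]]
side 60 [[294.5, 144.0], [278.2, 157.4]]
side 65 [[290.0, 143.3], [273.4, 156.6]]
scene 55 [[303.1, 144.6], [275.7, 160.0]]
scene 60 [[299.8, 142.5], [272.4, 157.6]]
scene 65 [[296.4, 140.7], [269.0, 155.7]]
19.2 [0.6253 0.0402 0.212 ] [-3.8 -3.7  2.2] [-0.731  0.811  0.437] 0.008130795092554672 [-0.1   0.93  0.94  2.07  0.07 -1.44]
90.01750045208706 [-0.462  0.115 -0.879] [ 0.4336 -0.2846  0.6476  0.5583]
r 0.137944383592194 open deg 59.52788597943541 lat -0.000643180121599295 tilt 28.444188494766177
```

View pics/side14.png

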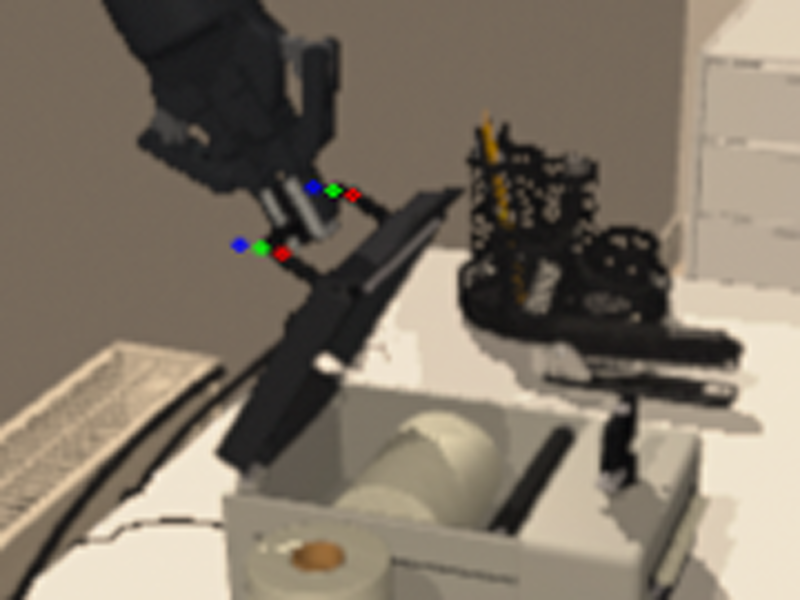

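View pics/w14.png

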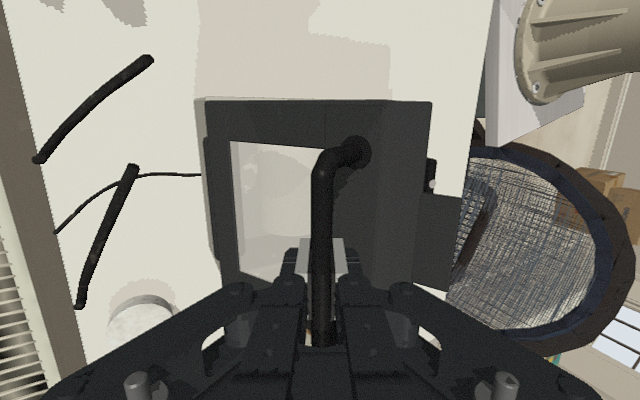

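>>> step_arm --targets '[[[0,0,0],[-0.03,-0.05,0],0.5],[[0,0,0],[-0.03,-0.05,0],0.5],[[0,0,0],[0,0,0],0.5],[[0,0,0],[0,0,0],0.5],[[0,0,0],[0,0,0],0.5],[[0,0,0],[0,0,0],0.5],[[0,0,0],[0,0,0],0.5],[[0,0,0],[0,0,0],0.5],[[0,0,0],[0,0,0],0.5],[[0,0,0],[0,0,0],0.5]]'

```text
clock: 20.2
tcp_pos: [0.6264, 0.0399, 0.2121]
orientation: [0.433, -0.285, 0.648, 0.558]
wrist_force: [-5.0, -4.7, 2.3]
finger_gap: 0.0077
```

```bash
python3 st2.py
python3 - <<'E'
from workcell import *
print(hand_in())
E
```

```text
20.2 [0.6264 0.0399 0.2121] [-5.  -4.7  2.3] [-0.698  0.928  0.399] 0.007708754519295788 [-0.1   0.94  0.95  2.08  0.07 -1.44]
90.01643658600281 [-0.462  0.115 -0.879] [ 0.4335 -0.2845  0.6476  0.5583]
r 0.13792943665302385 open deg 59.98910952858613 lat -0.000669240086486494 tilt 28.453058932334994
the job is handed in; nothing more can be done
None
```

The cover is open at about 60° with the fingers closed on its bar at 45 N, and the job is handed in at 20.2 s.

- **Latch:** I turned it with the fingers on the wing until it met its open stop. The tool stood at about 91°, with 0.76 N m against the stop. Afterwards the wing looked square across the deck in the wrist picture.
- **Cover:** I gripped the bar, lifted it along the hinge arc, and held it. The last tool pose gives 60.0° and a hinge-to-bar radius of 137.9 mm against a nominal 137.4 mm. A side picture taken just before the last half-degree nudge also showed the bar at about the 60° mark. My printer pose is good to 1–2 mm, so the angle is good to about half a degree to a degree.
- **Forces and surroundings:** Every wrist-force reading stayed under about 8 N. The roll, notes and stapler looked unmoved in the pictures, but I did not measure them again at the end.

**What disagreed:**
- **Joint 3:** it reached its range limit of 1.26 rad near the end of the lift (1.26 to two decimals). I tilted the tool back 6° around the bar, and it finished at 0.95 rad.
- **Finger opening:** it read 7.7–8.3 mm on the 10 mm bar and 9.1–9.4 mm on the 10 mm wing. The pictures showed the bar held between the pads.

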